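# Hold the set-screw collar on the shaft's flat

## Robot

A 7-joint arm with a two-finger parallel gripper is mounted at the origin on the work surface. World frame = base frame: x ahead of the robot, y to its left, z up, the work surface at z = 0. Lengths are in m, angles in degrees, forces in N, time in s.
With the tool pointing down it reaches from about 0.35 to 0.9 m from the base axis. Payload 19.9 kg.
Tool frame: the origin (TCP) lies midway between the tips of the shut fingers; the grasp point (between the pads) lies 19 mm behind it (r.grip_depth is the distance from the TCP to the grasp point, in m); x points along the fingers, y is the direction in which the jaws open and shut, and the axes are right-handed (so a half turn about x gives the same grasp; the last joint's range is limited). The gripper opens to 85 mm and grips with 20 to 120 N. Pads are 22 mm wide; open, the fingers measure 114 mm over their backs; the gripper's body (76 mm by 85 mm) begins 54 mm behind the grasp point. The pads swing forward as they close: fully open they stand 13 mm farther back than shut.
Start: joints at [-77.321, 23.915, -0.59, 92.452, 0.269, 63.638, -3.037], TCP at [0.162, 0.604, 0.231] pointing down, gripper open.
Joint ranges: [-161.28, 161.28], [-22.2, 115.67], [-73.04, 71.86], [3.21, 147.25], [-68.34, 248.33], [10.77, 114.83], [-161.83, 161.83]. Speed limits (degrees/s): [108.29, 108.29, 136.94, 136.94, 172.46, 172.46, 172.46].

## Interface

Orientations are given as a 3x3 rotation matrix whose columns are the frame's x, y, z axes.
In Python, from rig import r gives the robot as it stands. Calls block until the motion is done:
- r.goto(position, orientation): joint-space move of the TCP to a pose.
- r.move_linear(position, attitude=None, velocity=0.15, until_force=None): straight line of the TCP; attitude=None keeps the orientation; velocity is the mean speed in m/s. With until_force (N) it stops when the force on the tool has changed by that much, and returns True; else False.
- r.movej(angles): joint-space move.
- r.open() and r.close(squeeze=None): open the fingers fully, or close them until they stop; squeeze is the grip in N (None keeps the last).
- r.pause(seconds).
- r.inverse_kinematics(position, orientation): joint angles nearest the present ones, or None.
- r.get_image(name): name is "scene" or "top" or "wrist"; returns a dict with "frame" (420x560x3 uint8, red, green, blue), "vfov" (degrees; the focal length in pixels is half the picture's height over the tangent of half this angle, whatever the lens; pixels are square), "cx", "cy" (the principal point, pixels), "dist_coeffs" ([k1, k2, p1, p2, k3] as OpenCV has them; the pictures are not rectified), "R" (3x3) and "t" (3): a world point X has camera coordinates R X + t. Camera axes: x right, y down, z forward; pixel columns grow to the right and rows downward; lengths in m; the calibration is good to about 2 mm. A picture is of the moment at which its call begins. There is no depth.
A pose or a line that the arm cannot do raises r.PlanningError and nothing moves.
- r.finish_job(): hands the job in, once; it reports no verdict.
Readings, each from a call of its own:
- r.read_clock(): time.
- r.read_joints(): joint angles.
- r.read_joint_vel(): joint speeds.
- r.read_joint_torque(): joint torques, N m.
- r.read_position(): TCP position.
- r.read_orientation(): TCP orientation.
- r.read_force(): force on the tool from outside, world axes, zero at the start.
- r.read_ft_torque(): the same for the moment, N m.
- r.read_finger_gap(): finger opening in m.
Only numpy, scipy, OpenCV 4.12 (cv2) and the standard library are available. Lean on these libraries where they do the work, as an engineer would, in place of code of your own. Each camera call takes 0.05 s, during which the arm holds its last target.

## Task

Seat the notched steel guide block flat and square, fully home, in the spindle stand's rectangular pocket and let go; then pinch the upright shaft and turn it until your fingers feel its flat and the flat faces the guide block. Then put the steel collar over the shaft with its set screw on that flat, pointing at the guide block, and press it down until the sprung washer has sunk about half its 10 mm travel. Finish while still gripping the collar and holding it down there, and leave everything else on the bench where it lies.

Things in the scene. Friction and masses are not known exactly. Their poses are not given: they have to be found in the camera images.
- stand: fixed spindle stand: aluminium plate 110 x 190 x 22 mm with upright steel shaft and rectangular pocket. Origin on the shaft's axis at the bench surface; its +y points from shaft to pocket (85 mm, centre to centre). The plate reaches 60 mm behind the shaft (-y), 130 mm ahead (+y). A dark boss of radius 20 mm rises around the shaft to 42 mm above the bench
- pocket (a point): centre of the pocket's floor, 10 mm above the bench; the pocket is 53 mm (stand x) by 29 mm (stand y), 12 mm deep from the plate's top at 22 mm, edges chamfered 2 mm; axes as the stand's
- shaft: upright steel shaft, 24 mm thick, one flat along its side 8 mm from the axis (20 mm across flat and back; flat 18 mm wide). Turns about its axis with light friction (0.04 N m), stays where left; starts 0.6 to 2.2 rad anticlockwise from above of its goal. Origin on the axis 80 mm above the bench; +y is where the flat faces, to be turned to the stand's +y. Tip at 100 mm, its top 6 mm tapered
- shaft_flat (a point): middle of the flat's face, 8 mm out from the shaft's axis, 80 mm above the bench; the flat shows from the washer's top (60 mm above the bench) to the tip, clear for fingers from 62 mm up
- washer (a joint): the brass sprung washer around the shaft's foot (38 mm across): how far it is pressed down, 0 = up, 0.010 m = bottomed. Its top is 60 mm above the bench when up. Its spring pushes back with about 2 N at first, 7 N at 5 mm, 11 N at 10 mm, more than the collar's own weight
- guide_mid (a point): centre of the loose steel guide block, 50 mm (its x) by 26 mm (its y) by 62 mm high, upright on the bench (this point 31 mm up), about 0.35 kg. A notch 14 mm wide, 12 mm deep runs along its y across the middle of its top. Either way round fits. Seated, its x lies along the stand's x and this point is 41 mm above the bench
- collar_mid (a point): centre of the loose steel collar, a ring 46 mm outside, 27 mm bore, 20 mm high, flat on the bench (this point 10 mm up), about 0.16 kg. Its set screw lies along its own +y: 8 mm thick, 7 mm out of the outside and 4 mm into the bore (tip 9.4 mm from the axis), so the collar goes down the shaft only with the screw over the flat. Its own x sides are clear to grip
- collar_screw (a point): outer end of the collar's set screw, 30 mm from the collar's axis, at the collar's mid height
- spare_ring: plain steel ring, larger than the collar, 62 mm outside, 38 mm bore, 18 mm high, no screw; a bystander; origin at the centre of its underside
- chisel: carver's chisel, 220 mm long, wooden handle, lying flat; a bystander; origin near its middle
- scroll: half-carved pale wooden scroll with a curled end, about 190 by 80 mm, 20 mm high, lying flat; a bystander
- offcut: wooden offcut 75 x 50 x 32 mm; a bystander; origin at the centre of its underside
- wax_tin: closed steel tin 72 mm across, 45 mm high; a bystander; origin at the centre of its underside
- paper_roll: roll of paper standing on end, 110 mm across, 100 mm high; a bystander; origin at the centre of its underside
- mallet: hammer 280 mm long with a wooden handle, lying flat; a bystander

How it is judged (in metres and radians):
On the way, in this order (a step that is already met when the one before it is completed fails the run):
1. the guide block stands fully home, flat and square in the pocket, and is let go (horizontal distance between guide_mid and pocket below 0.004 m and z of guide_mid in the frame of stand below 0.044 m and angle between guide_mid's own z axis and vertical below 0.06 rad and angle between the x axis of guide_mid and the x axis of stand, either way round below 0.1 rad and contact force between the fingers and guide below 0.1 N), for 0.2 s.
2. the fingers pinch the shaft with its flat facing the guide block, the collar not yet on it (angle between the y axis of shaft and the y axis of stand, either way round below 0.17 rad and y of shaft_flat in the frame of stand above 0 m and contact force between the fingers and shaft above 1 N and horizontal distance between collar_mid and shaft above 0.06 m), for 0.2 s.
At the end, for the whole second after the job is handed in: Guide block home in the pocket (4 mm, 0.06 rad tilt, 0.1 rad yaw); flat facing it within 0.17 rad; collar on the shaft, level, its screw's end within 7 mm of the line to the block and 0.25 rad of the flat; fingers gripping it (over 2 N), at rest, washer pressed 2 to 8 mm (horizontal distance between guide_mid and pocket below 0.004 m and z of guide_mid in the frame of stand below 0.044 m and angle between guide_mid's own z axis and vertical below 0.06 rad and angle between the x axis of guide_mid and the x axis of stand, either way round below 0.1 rad and angle between the y axis of shaft and the y axis of stand, either way round below 0.17 rad and y of shaft_flat in the frame of stand above 0 m and value of joint washer between 0.002 and 0.008 m and horizontal distance between collar_mid and shaft below 0.004 m and angle between collar_mid's own z axis and vertical below 0.1 rad and x of collar_screw in the frame of stand between -0.007 and 0.007 m and y of collar_screw in the frame of stand above 0.02 m and angle between the y axis of collar_mid and the y axis of shaft, either way round below 0.25 rad and contact force between the fingers and collar above 2 N and linear speed of collar below 0.02 m/s); the arm keeps its last pose, push and grip.
It fails at once if a bystander is moved more than 40 mm (distance of any of spare_ring, chisel, scroll, offcut, wax_tin, paper_roll, mallet from where it was at the start of the episode above 0.04 m).
It also fails if it takes over 72 s, if anything falls off the work surface, if the arm or the gripper's body presses on something with over 40 N, if the wrist force passes 120 N, or if a joint passes its speed limit or range.

## Working session

There is one attempt and no reset: what is moved stays moved. The work goes in short steps, each a Python script; the robot and the scene stay as the last script left them, time stands still between calls to the robot, and variables do not carry over. Pictures are saved under pics/ and viewed, and the job is handed in when it is done.

```bash
ls; mkdir -p pics; python3 - <<'E'
from rig import r
import cv2
for n in ["scene","top","wrist"]:
    d=r.get_image(n); cv2.imwrite(f"pics/{n}0.png",d["frame"][:,:,::-1])
    print(n,d["vfov"],d["cx"],d["cy"],d["dist_coeffs"],d["R"],d["t"])
print(r.read_clock(),r.read_position(),r.read_orientation(),r.read_finger_gap(),r.grip_depth)
E
```

```text
pics
scene 50.3085989166319 293.33207193411766 212.19200439914985 [-0.08334567  0.          0.          0.          0.        ] [[-0.10745517  0.99418326 -0.00728224]
 [ 0.56553789  0.05509806 -0.82287976]
 [-0.81769204 -0.09254106 -0.56816888]] [ 0.06950874 -0.21441479  1.79400562]
top 47.27679248057913 279.8551605970568 199.20964154163244 [0.01949691 0.         0.         0.         0.        ] [[-0.00352563 -0.99975442  0.02187875]
 [-0.99618679  0.00160406 -0.0872313 ]
 [ 0.08717478 -0.02210286 -0.9959478 ]] [-0.02530215  0.54104107  1.45512775]
wrist 68.32630535162987 280.087140496268 213.92528989711926 [-0.01775086  0.          0.          0.          0.        ] [[ 0.25988059  0.96563997 -0.00124059]
 [ 0.91470041 -0.24575917  0.32082019]
 [ 0.30949191 -0.0845097  -0.94713931]] [-0.62490771 -0.04297257  0.38162974]
0.15 [0.16228014 0.60329381 0.23082861] [[-1.81552428e-04  2.59775843e-01  9.65668928e-01]
 [-9.09209175e-04  9.65668502e-01 -2.59775899e-01]
 [-9.99999570e-01 -9.25157995e-04  6.08711180e-05]] 0.08523896577672334 0.0187
```

View pics/scene0.png

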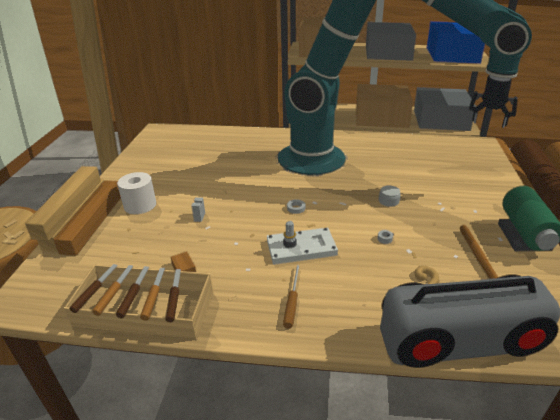

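View pics/top0.png

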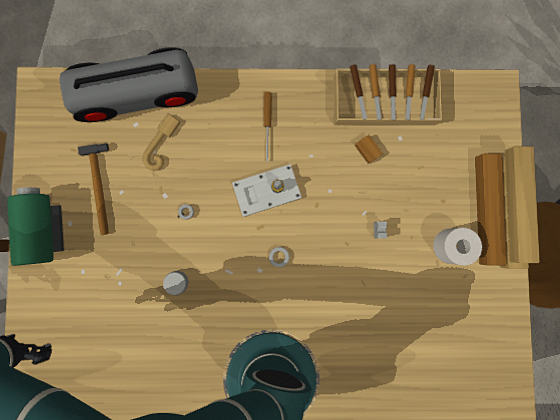

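View pics/wrist0.png

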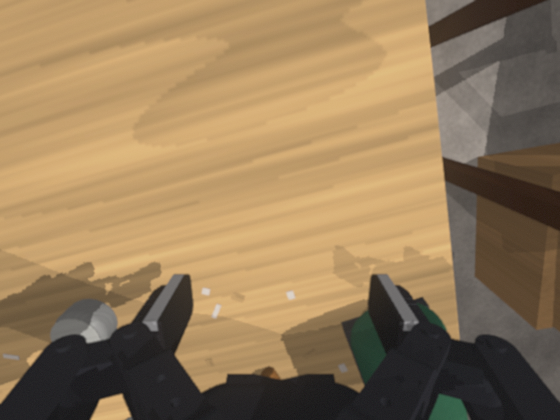

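The top view shows the stand at about (268,190) with its shaft at (278,186). The guide is at (380,229), the collar at (186,212) and the spare ring at (279,257). I'll zoom in on these.

```bash
cat > h.py <<'E'
import numpy as np, cv2
def K(d):
    f=d["frame"].shape[0]/2/np.tan(np.radians(d["vfov"])/2)
    return np.array([[f,0,d["cx"]],[0,f,d["cy"]],[0,0,1.]])
def cast(d,px,z):
    px=np.array(px,float).reshape(-1,1,2)
    u=cv2.undistortPoints(px,K(d),np.array(d["dist_coeffs"])).reshape(-1,2)
    R=np.array(d["R"]);t=np.array(d["t"])
    c=-R.T@t
    ray=np.c_[u,np.ones(len(u))]@R
    s=(z-c[2])/ray[:,2]
    return c+ray*s[:,None]
def proj(d,X):
    X=np.array(X,float).reshape(-1,3)
    p,_=cv2.projectPoints(X,cv2.Rodrigues(np.array(d["R"]))[0],np.array(d["t"]),K(d),np.array(d["dist_coeffs"]))
    return p.reshape(-1,2)
def save(d,name,box=None,s=1):
    im=d["frame"][:,:,::-1]
    if box: x0,y0,x1,y1=box; im=im[y0:y1,x0:x1]
    cv2.imwrite(f"pics/{name}.png",cv2.resize(im,None,fx=s,fy=s,interpolation=cv2.INTER_NEAREST))
def Rdown(yaw):
    "tool x down, jaws (tool y) along world direction yaw (rad)"
    x=np.array([0,0,-1.]);y=np.array([np.cos(yaw),np.sin(yaw),0]);z=np.cross(x,y)
    return np.c_[x,y,z]
E
python3 - <<'E'
import cv2,numpy as np
im=cv2.imread("pics/top0.png")
a=im[155:225,225:310]; b=im[200:245,360:410];c=im[195:230,165:210]
A=cv2.resize(a,None,fx=6,fy=6,interpolation=cv2.INTER_NEAREST)
B=cv2.resize(b,None,fx=5.5,fy=5.5,interpolation=cv2.INTER_NEAREST)
C=cv2.resize(c,None,fx=5.5,fy=5,interpolation=cv2.INTER_NEAREST)
out=np.zeros((430,800,3),np.uint8);out[:420,:510]=A;
out[:B.shape[0],515:515+B.shape[1]]=B;out[250:250+C.shape[0],515:515+C.shape[1]]=C
cv2.imwrite("pics/z0.png",out)
E
```

```text
(no output)
```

View pics/z0.png

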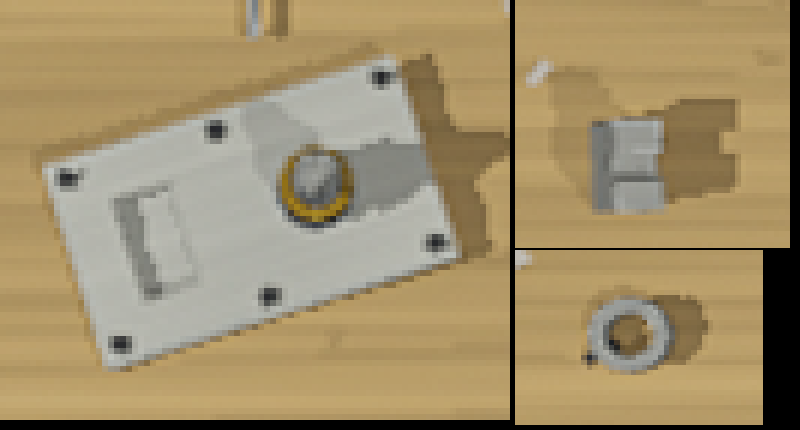

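```bash
python3 - <<'E'
from rig import r
from h import *
d=r.get_image("top")
c=cast(d,[(232.5,182.5),(290.5,164.7),(301.7,198),(243,216.3)],.022)
print(c[:,:2]);
lo=(c[0]+c[3])/2-(c[1]+c[2])/2; print(np.linalg.norm(lo),np.degrees(np.arctan2(lo[1],lo[0])))
print(np.linalg.norm(c[0]-c[3]),np.linalg.norm(c[1]-c[2]))
yd=lo/np.linalg.norm(lo); print("shaft",(c.mean(0)-yd*.035)[:2],"pocket",(c.mean(0)+yd*.05)[:2])
# guide top corners 
B=lambda x,y:(360+(x-515)/5.5,200+y/5.5)
C=lambda x,y:(165+(x-515)/5.5,195+(y-250)/5)
g=cast(d,[B(610,118),B(665,118),B(665,212),B(610,212)],.062);print(g[:,:2],g.mean(0))
k=cast(d,[C(630,334),C(590,358)],.01);print(k[:,:2],np.degrees(np.arctan2(*(k[1]-k[0])[1::-1])))
for n,p,a in [("stand",(.5,0.05,.3),0),]:
    pass
E
```

```text
[[ 0.59318762  0.11938619]
 [ 0.64873613 -0.0602011 ]
 [ 0.54478636 -0.09427287]
 [ 0.48863113  0.08667861]]
0.18872329242196667 107.21426236754233
0.10955293777600605 0.10939122018922424
shaft [ 0.57919341 -0.02053446] pocket [0.55403802 0.06065794]
[[ 0.47014364 -0.31809558]
 [ 0.47007605 -0.34821121]
 [ 0.41894503 -0.34699924]
 [ 0.41902693 -0.31698022]] [ 0.44454791 -0.33257156  0.062     ]
[[0.50361907 0.26341265]
 [0.48884203 0.28552048]] 123.75907258457963
```

```bash
cat >> h.py <<'E'
CAM=None
def view_tcp(cT,RcT,yaw,target,px,zt):
    """TCP position so that target appears along the normalised ray px, TCP height zt.
    cT: camera centre in tool frame, RcT: cam axes in tool frame (cols)"""
    R=Rdown(yaw); off=R@cT; ray=R@RcT@np.array([px[0],px[1],1.])
    cz=zt+off[2]; s=(target[2]-cz)/ray[2]
    cam=np.array(target)-ray*s
    return cam-off,R
E
python3 - <<'E'
from rig import r
from h import *
d=r.get_image("wrist");R=np.array(d["R"]);t=np.array(d["t"]);c=-R.T@t
T=np.array(r.read_orientation());p=np.array(r.read_position())
cT=T.T@(c-p);RcT=T.T@R.T
np.savez("cam.npz",cT=cT,RcT=RcT);print(cT,RcT, K(d)[0,0])
for n,tg,yaw,zt in [("collar",(.504,.263,.01),np.radians(34),.2),("stand",(.567,.02,.05),np.radians(17),.27),("guide",(.4445,-.3326,.05),0,.23)]:
    pp,Rr=view_tcp(cT,RcT,yaw,tg,(0,-.1),zt)
    q=r.inverse_kinematics(pp,Rr); print(n,pp,q)
E
```

```text
[-0.14367533  0.00050788 -0.08168002] [[ 3.28071666e-04 -3.20742619e-01  9.47166334e-01]
 [ 9.99999940e-01  9.23169550e-07 -3.46059119e-04]
 [ 1.10121513e-04  9.47166391e-01  3.20742600e-01]] 309.43348683911177
collar [0.50628363 0.25891708 0.2       ] [-46.37929861  20.84107735  20.21948881 103.08539318  -8.37999892
  57.53575208  11.1360917 ]
stand [0.56597572 0.02205287 0.27      ] [-36.18806878  18.76567937  38.61435638  99.45619734 -12.67497723
  66.20232776  23.09540761]
guide [ 0.44410654 -0.33957006  0.23      ] [-12.27993008  28.64157843  62.26237318 103.53453703 -27.90630947
  65.0207698   59.39820244]
```

```bash
python3 - <<'E'
from rig import r
from h import *
m=np.load("cam.npz");cT,RcT=m["cT"],m["RcT"]
r.movej([-20,23.9,0,92.4,0,63.6,5]);print(r.read_clock(),r.read_position())
pp,Rr=view_tcp(cT,RcT,np.radians(34),(.504,.263,.01),(0,-.1),.2)
r.goto(pp,Rr);print(r.read_clock(),r.read_joints())
d=r.get_image("wrist");save(d,"w_collar");np.save("w_collar.npy",d,allow_pickle=True)
pp,Rr=view_tcp(cT,RcT,np.radians(17),(.567,.02,.05),(0,-.1),.27)
r.goto(pp,Rr);print(r.read_clock(),r.read_joints())
d=r.get_image("wrist");save(d,"w_stand");np.save("w_stand.npy",d,allow_pickle=True)
E
```

```text
2.4167 [0.59744127 0.18614435 0.23186352]
2.975 [-27.04527446  20.07428298  -4.02972621 102.43012459   1.63822996
  57.53963558   2.40891832]
4.025 [-9.5046353  15.92886969  4.8746981  98.61329655 -1.50670114 65.55982358
 12.95362199]
```

View pics/w_collar.png

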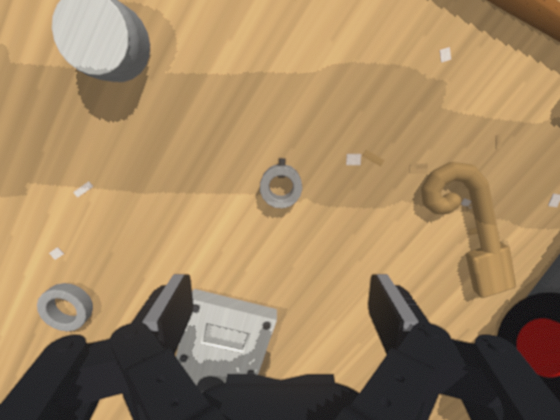

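View pics/w_stand.png

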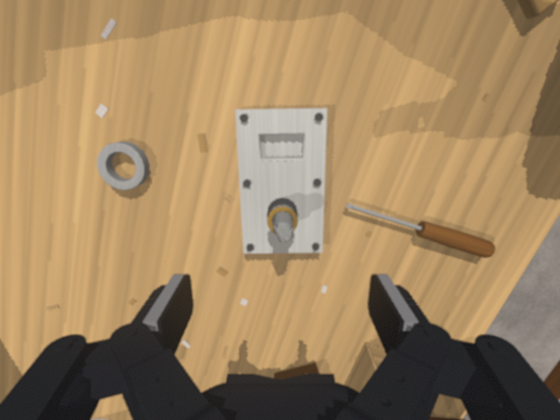

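The collar is at about (281,186) in its wrist view with the screw at (281,162). In the second view the plate spans (237,108) to (326,254), with the shaft near (283,220). I'll measure from these views.

```bash
python3 - <<'E'
from h import *
d=np.load("w_stand.npy",allow_pickle=True).item()
hsv=cv2.cvtColor(d["frame"],cv2.COLOR_RGB2HSV)
m=((hsv[...,1]<50)&(hsv[...,2]>140)).astype(np.uint8); 
roi=np.zeros_like(m);roi[95:270,220:340]=1;m*=roi
m=cv2.morphologyEx(m,cv2.MORPH_CLOSE,np.ones((5,5)))
c=max(cv2.findContours(m,cv2.RETR_EXTERNAL,cv2.CHAIN_APPROX_NONE)[0],key=cv2.contourArea)
w=cast(d,c.reshape(-1,2).astype(float),.022)[:,:2]
rc=cv2.minAreaRect((w*1000).astype(np.float32));print("plate",rc)
hull=cv2.convexHull(c);q=cv2.approxPolyDP(hull,6,True).reshape(-1,2);print(q.tolist(),cast(d,q.astype(float),.022)[:,:2])
save(d,"z_stand",(225,100,340,265),4.8 and 3.6)
d=np.load("w_collar.npy",allow_pickle=True).item()
hsv=cv2.cvtColor(d["frame"],cv2.COLOR_RGB2HSV)
m=((hsv[...,1]<60)).astype(np.uint8);roi=np.zeros_like(m);roi[165:212,255:306]=1;m*=roi
save(d,"z_collar",(250,150,312,215),8)
c=max(cv2.findContours(m,cv2.RETR_EXTERNAL,cv2.CHAIN_APPROX_NONE)[0],key=cv2.contourArea)
(x,y),rad=cv2.minEnclosingCircle(c);print("collar px",x,y,rad,cast(d,[(x,y)],.012))
E
```

```text
plate ((572.08935546875, 13.703414916992188), (110.18397521972656, 191.0383758544922), 17.91392707824707)
[[325, 108], [321, 251], [244, 253], [236, 110]] [[ 0.59321228  0.12049817]
 [ 0.65172734 -0.05873333]
 [ 0.55011776 -0.09331547]
 [ 0.49181567  0.08683669]]
collar px 280.6850280761719 185.85826110839844 21.93453025817871 [[0.50566842 0.2627818  0.012     ]]
```

View pics/z_stand.png

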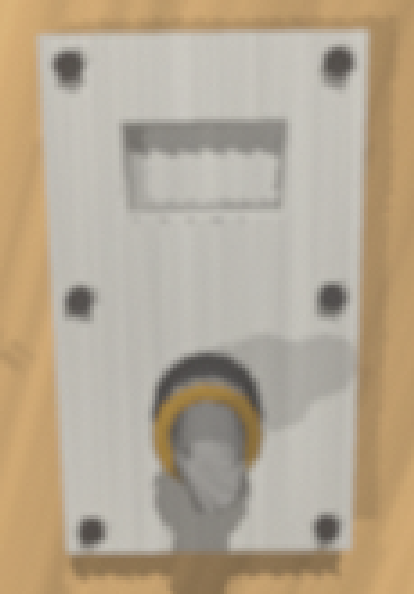

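View pics/z_collar.png

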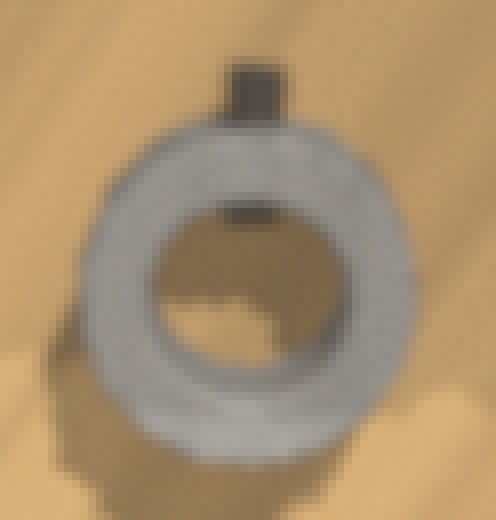

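The plate yaw comes out at about 17.9°, with its centre near (0.572, 0.014). The collar screw lies along the image's up direction, at about 124°. Next I'll take closer views from straight above the shaft, the pocket and the guide.

```bash
python3 - <<'E'
from rig import r
from h import *
m=np.load("cam.npz");cT,RcT=m["cT"],m["RcT"]
def look(n,yaw,tg,zt,mid=None,px=(0,-.3386)):
    pp,Rr=view_tcp(cT,RcT,np.radians(yaw),tg,px,zt)
    if mid: r.movej(mid)
    r.goto(pp,Rr);r.pause(.15);d=r.get_image("wrist");save(d,n);np.save(n+".npy",d,allow_pickle=True);print(n,r.read_clock(),np.round(r.read_joints(),1))
look("w_shaft",17.7,(.5825,-.0195,.1),.16)
look("w_pocket",17.7,(.5565,.0615,.022),.16)
look("w_guide",0,(.4445,-.3326,.062),.14,[36,23.9,0,92.4,0,63.6,25])
E
```

```text
w_shaft 4.9833 [ 0.2 27.1  7.8 98.  -4.4 55.1 27.5]
w_pocket 5.6167 [ -6.7  24.    6.9 102.9  -3.4  53.3  19.2]
w_guide 7.7833 [41.1 27.7 -1.4 99.6  0.8 52.6 39.4]
```

View pics/w_shaft.png

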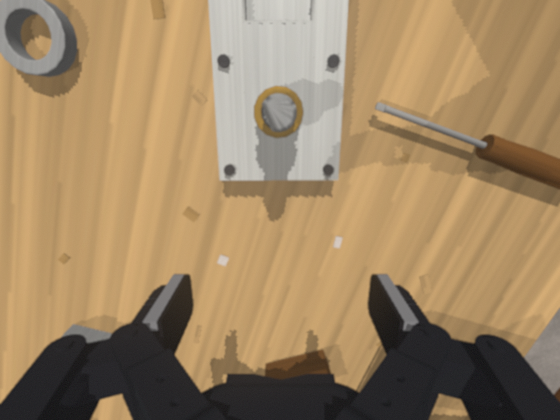

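View pics/w_pocket.png

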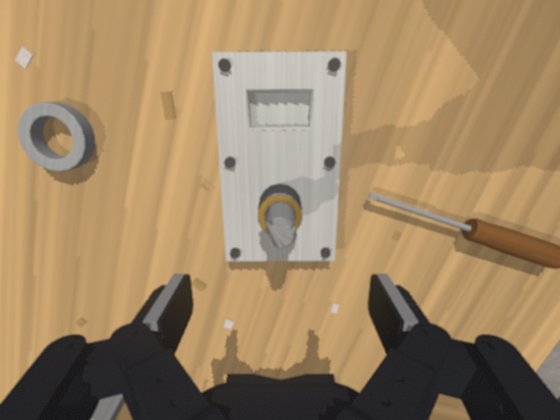

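View pics/w_guide.png

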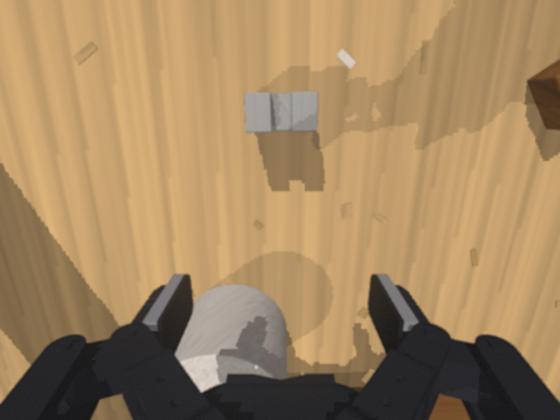

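Measuring now: the guide top spans about (246–318, 92–132), the pocket about (248–312, 90–128), and the shaft tip is near (279,111).

```bash
python3 - <<'E'
from h import *
L=lambda n:np.load(n+".npy",allow_pickle=True).item()
d=L("w_guide");hsv=cv2.cvtColor(d["frame"],cv2.COLOR_RGB2HSV)
m=(hsv[...,1]<60).astype(np.uint8);roi=np.zeros_like(m);roi[80:140,235:330]=1;m*=roi
c=max(cv2.findContours(m,cv2.RETR_EXTERNAL,cv2.CHAIN_APPROX_NONE)[0],key=cv2.contourArea)
w=cast(d,c.reshape(-1,2).astype(float),.062)[:,:2]
print("guide",cv2.minAreaRect((w*1000).astype(np.float32)))
d=L("w_pocket");hsv=cv2.cvtColor(d["frame"],cv2.COLOR_RGB2HSV)
m=((hsv[...,1]<50)&(hsv[...,2]>130)).astype(np.uint8);roi=np.zeros_like(m);roi[40:270,205:355]=1;m*=roi
c=max(cv2.findContours(m,cv2.RETR_EXTERNAL,cv2.CHAIN_APPROX_NONE)[0],key=cv2.contourArea)
hull=cv2.convexHull(c);w=cast(d,hull.reshape(-1,2).astype(float),.022)[:,:2]
rc=cv2.minAreaRect((w*1000).astype(np.float32));print("plate",rc)
save(d,"z1",(200,40,360,270),2.5)
d1=L("w_shaft");save(d1,"z2",(245,75,315,145),7)
d1=L("w_guide");save(d1,"z3",(235,80,330,145),6)
E
```

```text
guide ((447.36236572265625, -332.8006591796875), (49.72513198852539, 26.153520584106445), 1.5184656381607056)
plate ((572.0673217773438, 13.709617614746094), (110.56222534179688, 191.32891845703125), 17.91697120666504)
```

View pics/z1.png

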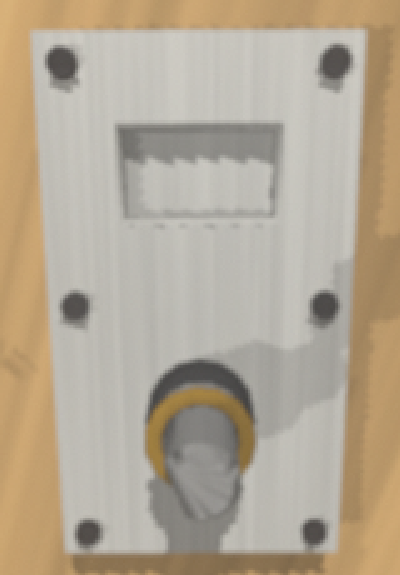

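View pics/z2.png

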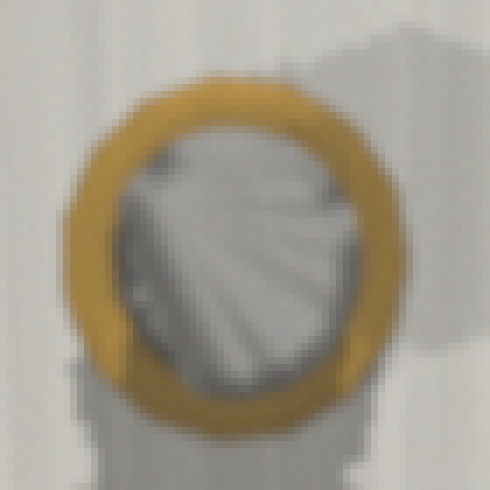

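View pics/z3.png

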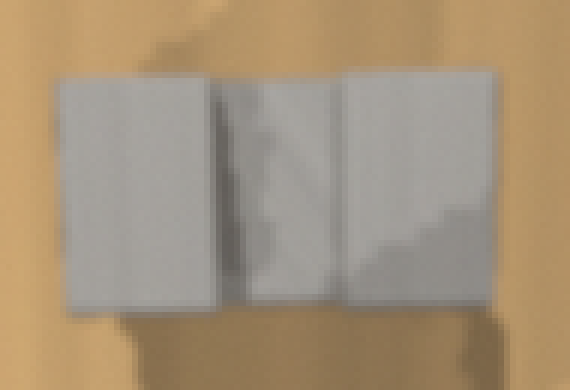

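Estimates so far:

| Item | Position (m) | Angle |
|---|---|---|
| Guide | (0.4474, -0.3328) | yaw 1.5° |
| Stand centre | (0.572, 0.0137) | yaw 17.9° |
| Shaft flat | – | faces image left and slightly down, about 1.9 rad CCW of its goal |

Next I'll grasp the guide across its 50 mm sides.

```bash
python3 - <<'E'
from rig import r
from h import *
g=np.array([.4474,-.3328]);R=Rdown(np.radians(1.52))
r.goto([*g,.12],R)
print(r.move_linear([*g,.023],velocity=.12,until_force=15),r.read_position(),r.read_force())
r.close(squeeze=60);print("gap",r.read_finger_gap(),r.read_force(),r.read_clock())
r.move_linear([*g,.10],velocity=.15);r.pause(.2)
print("gap",r.read_finger_gap(),r.read_force(),r.read_position(),r.read_clock())
d=r.get_image("wrist");save(d,"held");np.save("held.npy",d,allow_pickle=True)
E
```

```text
False [ 0.44773647 -0.33315507  0.02362913] [ 0.03822288  0.24987958 -1.11925847]
gap 0.04927869486245274 [-3.36892505  0.85774432  8.24029215] 9.6
gap 0.04921952021483686 [-0.30242709  0.03701536 -3.62958846] [ 0.4469452  -0.33249818  0.09899101] 10.4667
```

View pics/held.png

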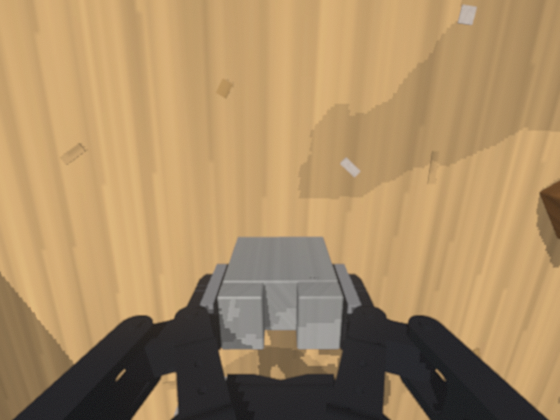

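The block is held square: its top face spans columns 219–343, with its far edge at row 282 and near edge at row 348. I'll check where it sits in the hand.

```bash
python3 - <<'E'
from h import *
d=np.load("held.npy",allow_pickle=True).item();save(d,"held_z",(190,225,375,360),4)
p=cast(d,[(220,282),(342,282),(219,348),(342,348)],.1375);print(p,p.mean(0))
p=cast(d,[(236,237),(324,237)],.1375-.062);print(p)
d=np.load("w_pocket.npy",allow_pickle=True).item()
q=np.array([(115.5,124),(284.5,124),(278,217),(122.5,217)])/2.5+[200,40]-.5+.2
p=cast(d,q,.022)[:,:2];print("pocket outer",p,p.mean(0))
E
```

```text
[[ 0.42417385 -0.31388693  0.1375    ]
 [ 0.47157921 -0.31259416  0.1375    ]
 [ 0.42254497 -0.34585873  0.1375    ]
 [ 0.47453165 -0.344419    0.1375    ]] [ 0.44820742 -0.32918971  0.1375    ]
[[ 0.42181504 -0.32122046  0.0755    ]
 [ 0.47334091 -0.31982687  0.0755    ]]
pocket outer [[0.52469967 0.06836786]
 [0.57939546 0.08575685]
 [0.58743936 0.05626881]
 [0.53530535 0.03969623]] [0.55670996 0.06252244]
```

View pics/held_z.png

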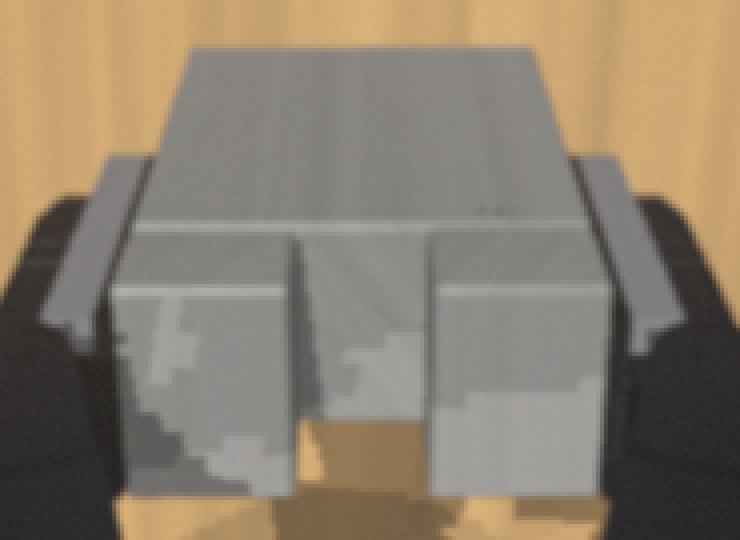

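```bash
python3 - <<'E'
from h import *
d=np.load("held.npy",allow_pickle=True).item()
f=lambda x,y:(190+x/4-.4,225+y/4-.4)
for z in (.1375,.138,.1365):
  p=cast(d,[f(112,288),f(614,288),f(118,495),f(606,495)],z);print(p[:,:2].tolist(),p.mean(0))
E
```

```text
[[0.42297647617768414, -0.32052695332711484], [0.47262217027695824, -0.31916789743000223], [0.422580073601125, -0.34604215184021975], [0.4741678512021332, -0.34461205171418746]] [ 0.44808664 -0.33258726  0.1375    ]
[[0.4230857661719891, -0.32019104902039014], [0.4724957620852237, -0.3188384453849588], [0.42269124555860793, -0.3455851114286407], [0.47403410472664875, -0.34416180085428405]] [ 0.44807672 -0.3321941   0.138     ]
[[0.4227578961890741, -0.32119876194056424], [0.4728749866604273, -0.31982680152008913], [0.42235772968615914, -0.3469562326633779], [0.47443534415310196, -0.3455125534339943]] [ 0.44810649 -0.33337359  0.1365    ]
```

The camera reads the held block's centre 1.1 mm high along the jaw direction, so I'll apply that correction to the pocket.

```bash
python3 - <<'E'
from rig import r
from h import *
R=Rdown(np.radians(17.92));p=np.array([.5557,.0614])
r.move_linear([.447,-.3325,.18],velocity=.25)
r.goto([*p,.18],R);print(r.read_clock())
r.move_linear([*p,.062],velocity=.12);r.pause(.2)
print(r.read_position(),r.read_force(),r.read_clock())
d=r.get_image("wrist");save(d,"above");np.save("above.npy",d,allow_pickle=True)
d=r.get_image("scene");f=proj(d,[[*p,.06]])[0].astype(int);save(d,"above_s",(f[0]-50,f[1]-45,f[0]+50,f[1]+35),7)
E
```

```text
12.4917
[0.55597316 0.06142073 0.06253162] [-0.00899893  0.14916653 -3.084419  ] 13.825
```

View pics/above.png

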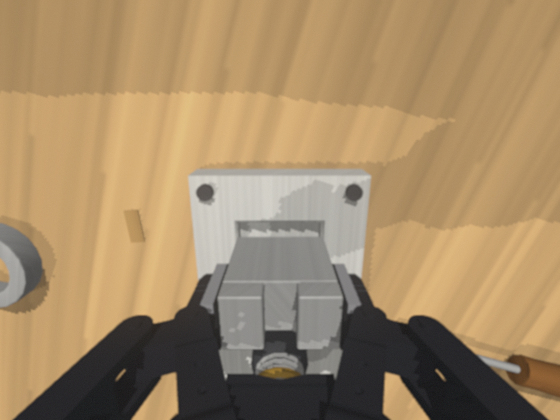

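View pics/above_s.png

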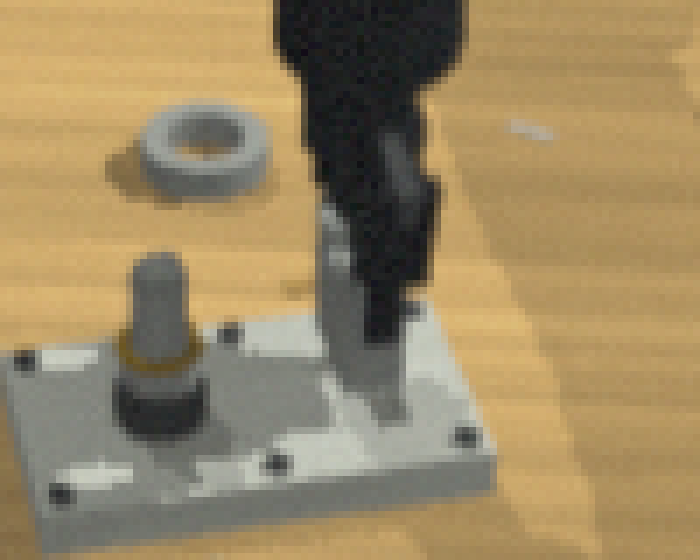

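The block is centred on the pocket: pocket columns 235–325, block 236–324. I'll lower it with a force guard.

```bash
python3 - <<'E'
from rig import r
from h import *
p=np.array([.5557,.0614])
print(r.move_linear([*p,.0325],velocity=.03,until_force=8))
r.pause(.2);print(r.read_position(),r.read_force(),r.read_ft_torque(),r.read_clock())
E
```

```text
True
[0.5554975  0.06137829 0.03368509] [-2.64224326  0.54755305  8.16841459] [-0.03095921  0.28300409 -0.00957737] 15.0083
```

It made contact at z = 0.0337, and I predicted 0.0336 for fully seated. I'll release it, back off and look.

```bash
python3 - <<'E'
from rig import r
from h import *
m=np.load("cam.npz");cT,RcT=m["cT"],m["RcT"]
r.open();print(r.read_finger_gap(),r.read_force())
p=np.array([.5557,.0614]);r.move_linear([*p,.15],velocity=.2)
pp,Rr=view_tcp(cT,RcT,np.radians(17.92),(.565,.03,.06),(0,-.25),.18)
r.goto(pp,Rr);r.pause(.2)
d=r.get_image("wrist");save(d,"seat");np.save("seat.npy",d,allow_pickle=True)
d=r.get_image("scene");f=proj(d,[[*p,.06]])[0].astype(int);save(d,"seat_s",(f[0]-50,f[1]-45,f[0]+50,f[1]+35),7)
print(r.read_clock())
E
```

```text
0.08544947691165089 [-0.60199512 -0.09021367 -0.30176508]
16.9667
```

View pics/seat.png

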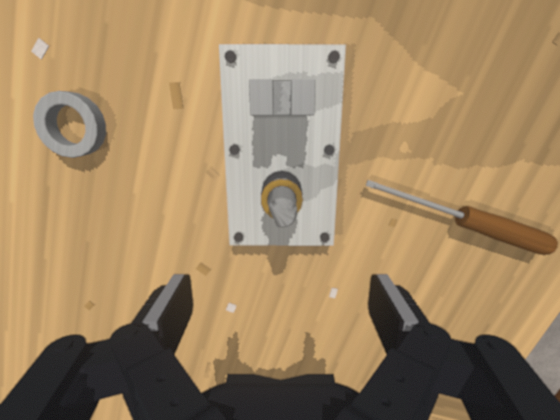

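View pics/seat_s.png

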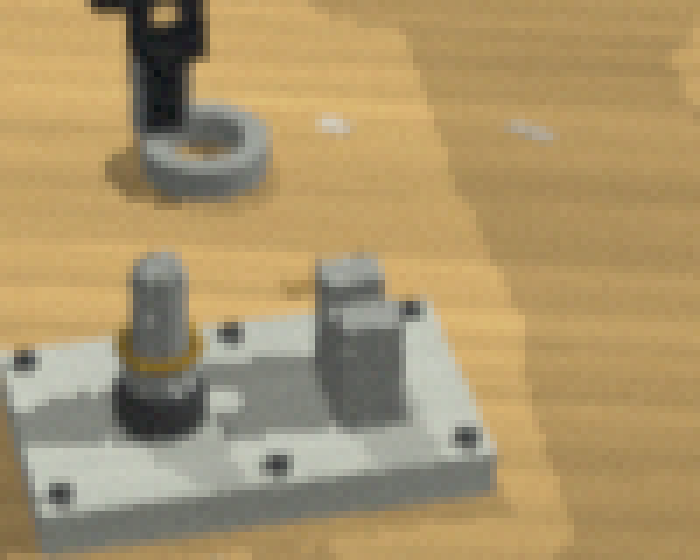

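The block looks upright and flush in both views. I'll check the numbers and estimate the flat's angle.

```bash
python3 - <<'E'
from h import *
d=np.load("seat.npy",allow_pickle=True).item()
hsv=cv2.cvtColor(d["frame"],cv2.COLOR_RGB2HSV)
save(d,"seat_z",(215,35,350,255),2.7)
e=np.radians(17.92);ex=np.array([np.cos(e),np.sin(e)]);ey=np.array([-ex[1],ex[0]])
S=np.array([.572,.0137])-.035*ey;P=S+.085*ey;print("S,P",S,P)
for z in(.072,.078):
  X=[[*(P+a*.025*ex+b*.013*ey),z] for a,b in((-1,1),(1,1),(1,-1),(-1,-1))]
  print(proj(d,X).round(1).tolist())
im=cv2.resize(d["frame"][65:125,240:325,::-1],None,fx=9,fy=9,interpolation=cv2.INTER_CUBIC);cv2.imwrite("pics/seat_zz.png",im)
d=np.load("w_shaft.npy",allow_pickle=True).item()
im=cv2.resize(d["frame"][90:135,258:302,::-1],None,fx=12,fy=12,interpolation=cv2.INTER_CUBIC);im=np.clip(im.astype(float)*1.5-60,0,255).astype(np.uint8)
# expected circle at tip & centre marks
for z,rr in((.1,.0),(.06,.0)):
  q=(proj(d,[[*S,z]])[0]-[258,90]+.5)*12;cv2.circle(im,tuple(int(v) for v in q),4,(0,0,255),-1)
cv2.imwrite("pics/shaft_zz.png",im)
E
```

```text
S,P [ 0.58276911 -0.01960205] [0.55661556 0.06127435]
[[248.6, 79.0], [315.4, 79.1], [314.1, 115.4], [249.6, 115.3]]
[[247.8, 78.2], [316.2, 78.3], [315.0, 115.5], [248.8, 115.4]]
```

View pics/seat_zz.png

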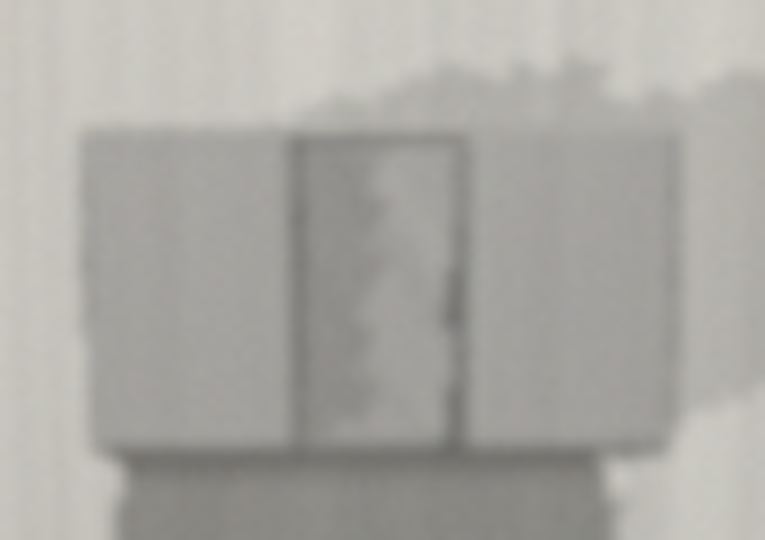

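View pics/shaft_zz.png

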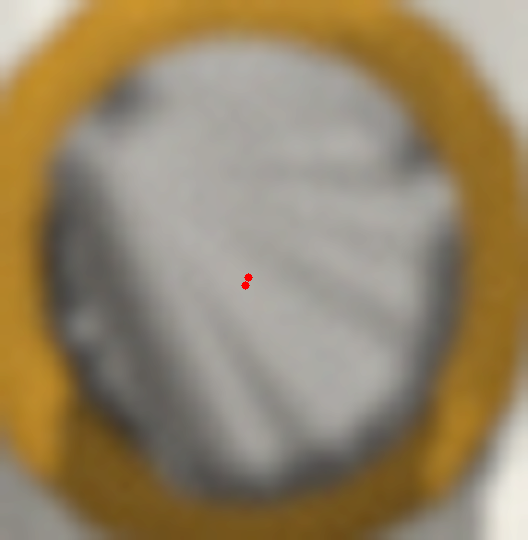

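The seated block's corners match the prediction for z = 0.072: (248.6,79) to (315.4,79) against an observed (248.9,79.4) to (315.5,79.4). The flat is still unclear from above, so I'll look from a slant on two sides.

```bash
python3 - <<'E'
from rig import r
from h import *
m=np.load("cam.npz");cT,RcT=m["cT"],m["RcT"]
S=(.5823,-.0197,.085);ims=[]
for yaw in (17.9,60,107.9):
    pp,Rr=view_tcp(cT,RcT,np.radians(yaw),S,(0,.06),.135)
    r.goto(pp,Rr);r.pause(.2);d=r.get_image("wrist");np.save(f"f{int(yaw)}.npy",d,allow_pickle=True)
    f=proj(d,[S])[0].astype(int);print(yaw,pp,f,r.read_clock(),r.read_joints()[6])
    ims.append(cv2.resize(d["frame"][f[1]-35:f[1]+45,f[0]-35:f[0]+35,::-1],None,fx=3.7,fy=5,interpolation=cv2.INTER_CUBIC))
    ims[-1]=cv2.resize(ims[-1],(260,297))
cv2.imwrite("pics/flat.png",np.hstack(ims))
E
```

```text
17.9 [ 0.58276855 -0.0225681   0.135     ] [278 232] 17.5167 10.398132143262714
60 [ 0.5845705  -0.02151393  0.135     ] [279 232] 18.4583 47.89669837158668
107.9 [ 0.5851681  -0.01923145  0.135     ] [280 232] 19.475 90.30576884871651
```

View pics/flat.png

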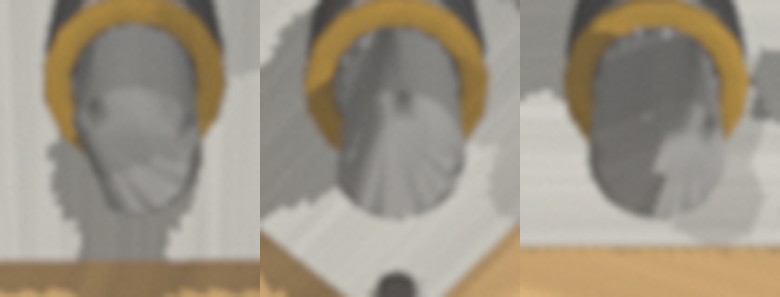

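```bash
python3 - <<'E'
from h import *
ims=[]
for n in(17,60,107):
    d=np.load(f"f{n}.npy",allow_pickle=True).item()
    c=d["frame"][200:262,258:302,::-1]
    c=cv2.resize(c,(264,372),interpolation=cv2.INTER_CUBIC).astype(float)
    ims.append(np.clip((c-70)*2,0,255).astype(np.uint8))
cv2.imwrite("pics/flat2.png",np.hstack(ims))
E
```

```text
(no output)
```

View pics/flat2.png

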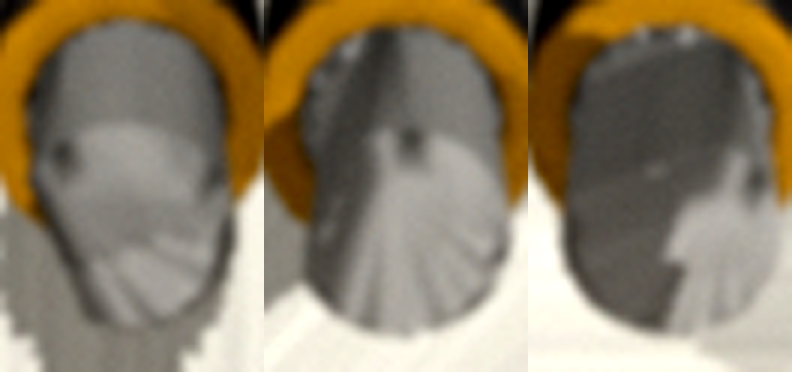

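The slanted views show the flat facing roughly stand -x, about 1.5 rad CCW of its goal. I'll pinch along stand x and feel the gap, expecting about 19.3 mm on the flat and 23.3 mm off it.

```bash
python3 - <<'E'
from rig import r
from h import *
S=np.array([.5819,-.0195]);R=Rdown(np.radians(17.9))
r.goto([*S,.135],R)
print(r.move_linear([*S,.068],velocity=.12,until_force=12),r.read_force())
r.close(squeeze=30);r.pause(.2);print("gap",r.read_finger_gap(),"F",r.read_force(),r.read_ft_torque(),"P",r.read_position(),r.read_clock())
E
```

```text
False [-0.37111175 -0.07209882 -0.22144583]
gap 0.021434548433523944 F [4.35105718 0.59572223 4.9282599 ] [ 0.22877952 -0.79114074  0.01141995] P [ 0.58242838 -0.01939833  0.06834732] 22.3
```

The gap of 21.4 mm means the pads are partly on the flat and off by some angle. I'll pinch at neighbouring angles and look for the minimum.

```bash
python3 - <<'E'
from rig import r
from h import *
S=np.array([.5825,-.0194])
for yaw in (29.9,5.9):
    r.open();r.move_linear([*S,.068],Rdown(np.radians(yaw)),velocity=.1) if False else r.goto([*S,.068],Rdown(np.radians(yaw)))
    r.close(squeeze=30);r.pause(.15);print(yaw,"gap",r.read_finger_gap(),"F",np.round(r.read_force(),1),"P",np.round(r.read_position(),4),r.read_clock())
    if r.read_finger_gap()<.0200: break
E
```

```text
29.9 gap 0.02006086393955081 F [ 5.   2.6 -1.2] P [ 0.583  -0.0191  0.0682] 24.0
5.9 gap 0.022142244106737145 F [-5.  -0.2  6.3] P [ 0.582  -0.0195  0.0681] 25.8417
```

```bash
python3 - <<'E'
from rig import r
from h import *
S=np.array([.5825,-.0192])
for yaw in (37,44):
    r.open();r.goto([*S,.068],Rdown(np.radians(yaw)))
    r.close(squeeze=30);r.pause(.15);print(yaw,"gap",r.read_finger_gap(),"F",np.round(r.read_force(),1),"P",np.round(r.read_position(),4),r.read_clock())
    if yaw==37 and r.read_finger_gap()<.0196: break
E
```

```text
37 gap 0.018974674306508305 F [ 4.   3.7 -1. ] P [ 0.5832 -0.0186  0.0683] 27.7667
```

The gap of 18.97 mm at yaw 37° is the flat. On the flat the jaw centre sits 2 mm from the axis, so I'll follow that offset while turning clockwise to -72.1°.

```bash
python3 - <<'E'
from rig import r
from h import *
S=np.array([.5818,-.0195])
for yaw in np.linspace(37,-72.1,6):
    a=np.radians(yaw);r.goto([*(S+.002*np.array([np.cos(a),np.sin(a)])),.068],Rdown(a))
    print(round(yaw,1),round(r.read_finger_gap(),5),np.round(r.read_force(),1),np.round(r.read_ft_torque(),2))
r.pause(.5);print(r.read_position(),r.read_clock(),r.read_force())
d=r.get_image("wrist");save(d,"pinch")
T=np.array(r.read_orientation());print("yaw",np.degrees(np.arctan2(T[1,1],T[0,1])))
E
```

```text
37.0 0.0192 [-2.9 -0.4  6.9] [-0.26  0.64 -0.01]
15.2 0.01901 [-3.7 -2.1  8.2] [-0.36  0.9  -0.03]
-6.6 0.01923 [-5.2 -1.4 10.5] [-0.35  1.1  -0.04]
-28.5 0.01868 [-6.1 -2.1  9.8] [-0.23  1.2  -0.07]
-50.3 0.01851 [-5.6 -0.8 10.5] [-0.15  1.29 -0.06]
-72.1 0.01893 [-6.   0.1 10.6] [-0.05  1.29 -0.05]
[ 0.58193556 -0.02131639  0.06819819] 30.6 [-5.87675579  1.18292057 10.94610352]
yaw -71.89865533841285
```

View pics/pinch.png

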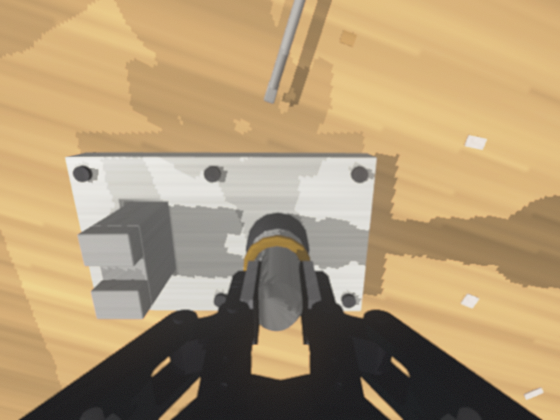

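The flat now faces the block with the gap steady at 18.9 mm, and the block in view is still seated. I'll release, check the shaft, then go and look at the collar.

```bash
python3 - <<'E'
from rig import r
from h import *
m=np.load("cam.npz");cT,RcT=m["cT"],m["RcT"]
r.open();p=r.read_position();print(p,r.read_force())
r.move_linear([.5822,-.0212,.15],velocity=.2)
pp,Rr=view_tcp(cT,RcT,np.radians(17.9),(.572,.01,.085),(0,-.15),.2)
r.goto(pp,Rr);r.pause(.15);d=r.get_image("wrist");save(d,"chk1");np.save("chk1.npy",d,allow_pickle=True)
f=proj(d,[(.5815,-.0196,.085)])[0].astype(int);save(d,"chk1z",(f[0]-25,f[1]-30,f[0]+25,f[1]+30),9)
pp,Rr=view_tcp(cT,RcT,np.radians(34),(.505,.2625,.02),(0,-.3386),.1)
r.goto(pp,Rr);r.pause(.2);d=r.get_image("wrist");save(d,"col2");np.save("col2.npy",d,allow_pickle=True);print(r.read_clock(),r.read_position())
E
```

```text
[ 0.58240874 -0.02138042  0.06798134] [-1.19978391  0.79993587  0.14850585]
34.625 [0.55096238 0.19344768 0.10045592]
```

View pics/chk1z.png

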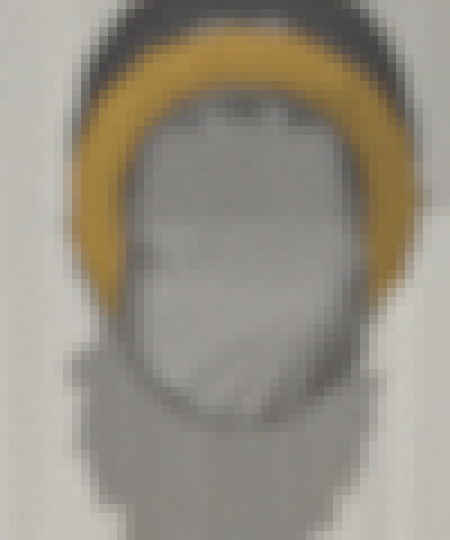

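View pics/col2.png

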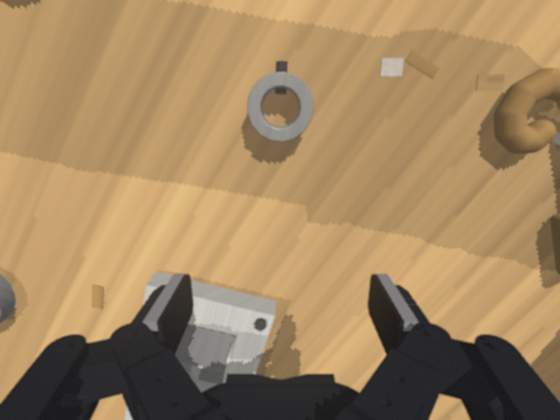

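The flat now faces the camera side, with a symmetric gap at the top of the washer bore. In its view the collar is at (280,106) with the screw at (281,67). I'll fit it.

```bash
python3 - <<'E'
from h import *
d=np.load("col2.npy",allow_pickle=True).item()
hsv=cv2.cvtColor(d["frame"],cv2.COLOR_RGB2HSV)
m=((hsv[...,1]<45)&(hsv[...,2]>100)).astype(np.uint8);roi=np.zeros_like(m);roi[60:150,235:325]=1;m*=roi
m=cv2.morphologyEx(m,cv2.MORPH_OPEN,np.ones((3,3)))
cs,h=cv2.findContours(m,cv2.RETR_CCOMP,cv2.CHAIN_APPROX_NONE)
for c in sorted(cs,key=cv2.contourArea)[-2:]:
    w=(cast(d,c.reshape(-1,2).astype(float),.02)[:,:2]*1000).astype(np.float32)
    print(cv2.minEnclosingCircle(w),cv2.fitEllipse(w))
s=((hsv[...,2]<75)).astype(np.uint8)
roi[:]=0;roi[55:75,270:292]=1
s*=roi;ys,xs=np.nonzero(s);print("screw px",xs.mean(),ys.mean(),len(xs))
print(cast(d,[(xs.mean(),ys.mean())],.014))
save(d,"col2z",(240,55,320,150),6)
E
```

```text
((505.09881591796875, 263.3726501464844), 13.950064659118652) ((505.2388000488281, 263.4537658691406), (26.506155014038086, 27.264812469482422), 13.183793067932129)
((505.0907897949219, 263.1446838378906), 22.902957916259766) ((505.2987365722656, 263.0129699707031), (44.05015563964844, 44.83618927001953), 16.25882339477539)
screw px 278.0 66.0 4
[[0.48947017 0.28443922 0.014     ]]
```

View pics/col2z.png

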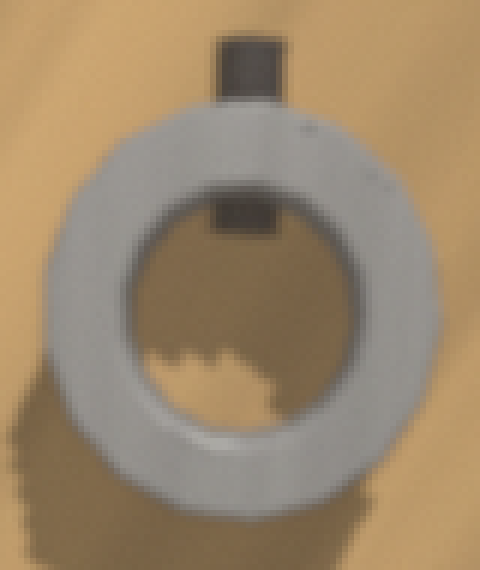

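```bash
python3 - <<'E'
from h import *
d=np.load("col2.npy",allow_pickle=True).item()
f=lambda x,y:(240+x/6-.42,55+y/6-.42)
p=cast(d,[f(251.5,38),f(246.5,232)],.014)[:,:2]
c=np.array([.5051,.2632])
for a in (p[0]-c,p[0]-p[1]): print(np.linalg.norm(a),np.degrees(np.arctan2(a[1],a[0])))
E
```

```text
0.029516925616229144 121.48482455652106
0.020494545711835323 122.31315751879352
```

```bash
python3 - <<'E'
from rig import r
from h import *
C=np.array([.5042,.2626]);R=Rdown(np.radians(32))
r.goto([*C,.08],R)
print(r.move_linear([*C,.0005],velocity=.1,until_force=12),r.read_position(),r.read_force())
r.close(squeeze=60);r.pause(.1);print("gap",r.read_finger_gap(),r.read_force(),r.read_position(),r.read_clock())
r.move_linear([*C,.13],velocity=.2);r.pause(.2)
print("gap",r.read_finger_gap(),r.read_force(),r.read_position(),r.read_clock())
d=r.get_image("wrist");save(d,"heldc");np.save("heldc.npy",d,allow_pickle=True);save(d,"heldcz",(200,240,360,390),5)
d=r.get_image("scene");f=proj(d,[[*C,.13]])[0].astype(int);save(d,"heldc_s",(f[0]-50,f[1]-45,f[0]+50,f[1]+35),7)
E
```

```text
False [0.50455206 0.26281324 0.00101658] [-0.35363589  0.12154836  0.3394257 ]
gap 0.04230713650311417 [-1.9262181  -2.14364616 10.61268383] [0.50443907 0.26268118 0.00116834] 36.5917
gap 0.042283884048805356 [ 0.82260723  0.23200518 -2.5712974 ] [0.50366512 0.26234271 0.12879873] 37.5917
```

View pics/heldcz.png

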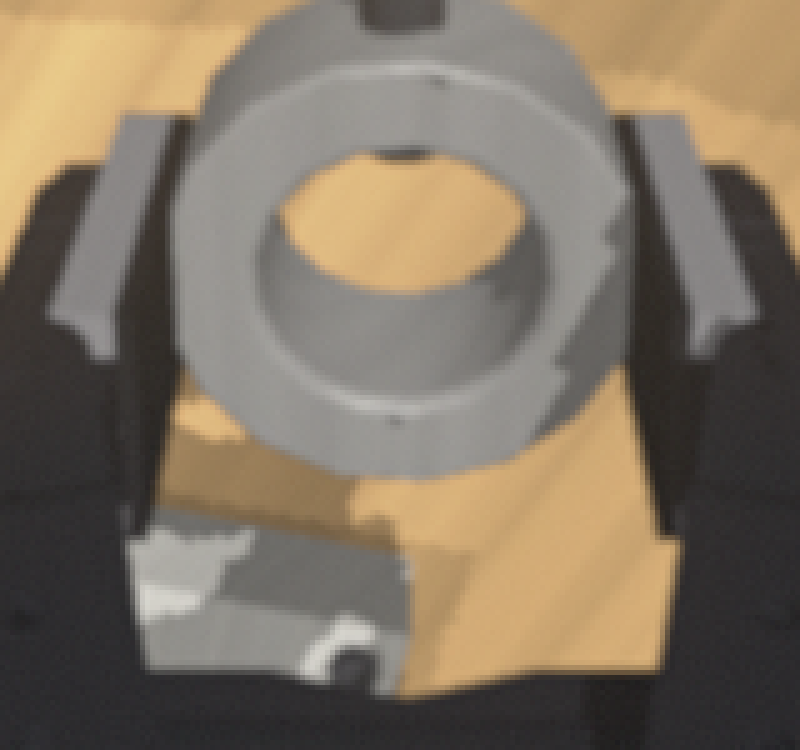

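View pics/heldc_s.png

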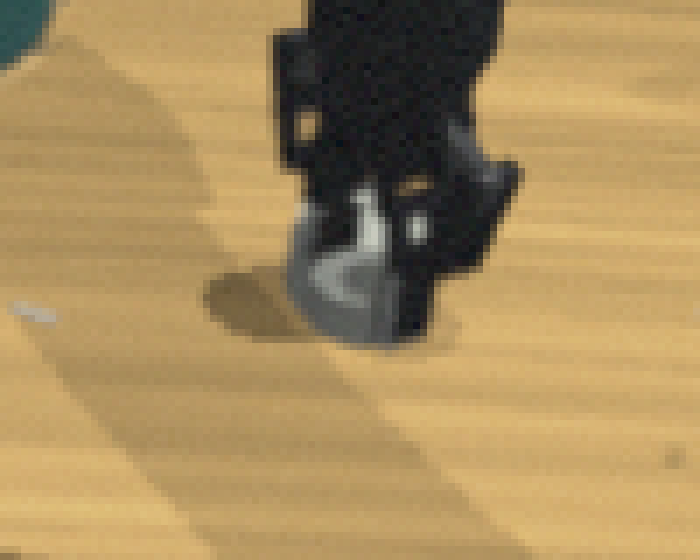

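The gap of 42.3 mm is smaller than expected and the ring may be tilted. I'll check by casting the top rim's points onto the expected level plane.

```bash
python3 - <<'E'
from h import *
d=np.load("heldc.npy",allow_pickle=True).item()
f=lambda x,y:(200+x/5-.4,240+y/5-.4)
R=Rdown(np.radians(32));T=np.array([.50367,.26234,.1288])
for z in (.1437,.1477,.1517):
  p=cast(d,[f(400,66),f(400,478),f(177,240),f(632,215),f(402,150),f(400,405)],z)
  L=(p-T)@R*1000
  print(z,"z,y tool(mm):",L[:,[2,1]].round(1).tolist(),"outer len z",np.round(L[1,2]-L[0,2],1),"y",np.round(L[3,1]-L[2,1],1))
E
python3 - <<'E'
import cv2,numpy as np
im=cv2.imread("pics/heldc.png");cv2.imwrite("pics/hz.png",cv2.resize(im[205:345,210:350],None,fx=4.2,fy=4.2,interpolation=cv2.INTER_CUBIC))
E
```

```text
0.1437 z,y tool(mm): [[-19.8, 0.8], [26.5, 0.8], [-1.4, -20.6], [-4.2, 22.9], [-11.1, 1.0], [17.6, 0.8]] outer len z 46.3 y 43.5
0.1477 z,y tool(mm): [[-21.7, 0.8], [23.1, 0.8], [-3.9, -19.9], [-6.6, 22.2], [-13.3, 1.0], [14.5, 0.8]] outer len z 44.8 y 42.1
0.1517 z,y tool(mm): [[-23.7, 0.9], [19.7, 0.8], [-6.4, -19.2], [-9.0, 21.6], [-15.5, 1.0], [11.4, 0.8]] outer len z 43.4 y 40.8
```

View pics/hz.png

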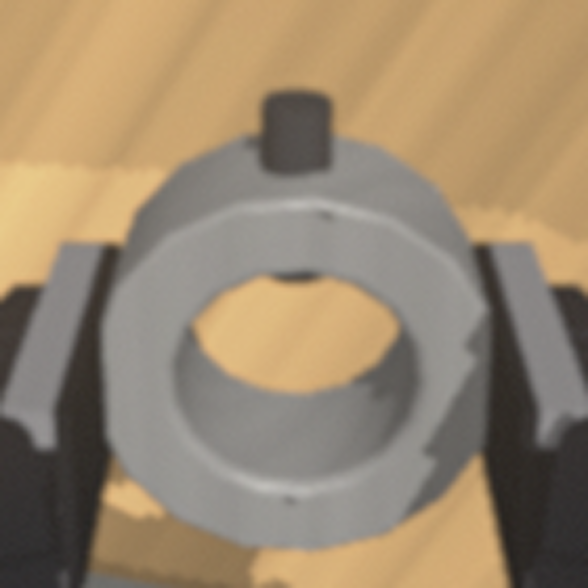

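The collar's side flats are about 42.5 mm apart, which explains the gap. The screw lies along tool -z within about 1°, and the ring is level within a few degrees. I'll carry it over the shaft.

```bash
python3 - <<'E'
from rig import r
from h import *
S=np.array([.5815,-.0195]);T=S+[-.0002,.0006];R=Rdown(np.radians(17.9))
r.close(squeeze=80)
r.goto([*T,.16],R);r.move_linear([*T,.114],velocity=.1);r.pause(.2)
print(r.read_finger_gap(),r.read_position(),r.read_force(),r.read_clock())
d=r.get_image("wrist");np.save("ov.npy",d,allow_pickle=True);cv2.imwrite("pics/ov.png",cv2.resize(d["frame"][205:365,190:370,::-1],None,fx=4,fy=3.7,interpolation=cv2.INTER_CUBIC))
d=r.get_image("scene");f=proj(d,[[*T,.1]])[0].astype(int);save(d,"ov_s",(f[0]-50,f[1]-45,f[0]+50,f[1]+35),7)
E
```

```text
0.04189569810567196 [ 0.58165416 -0.01885346  0.11463298] [-0.33877862 -0.53917234 -1.37218068] 39.8417
```

View pics/ov.png

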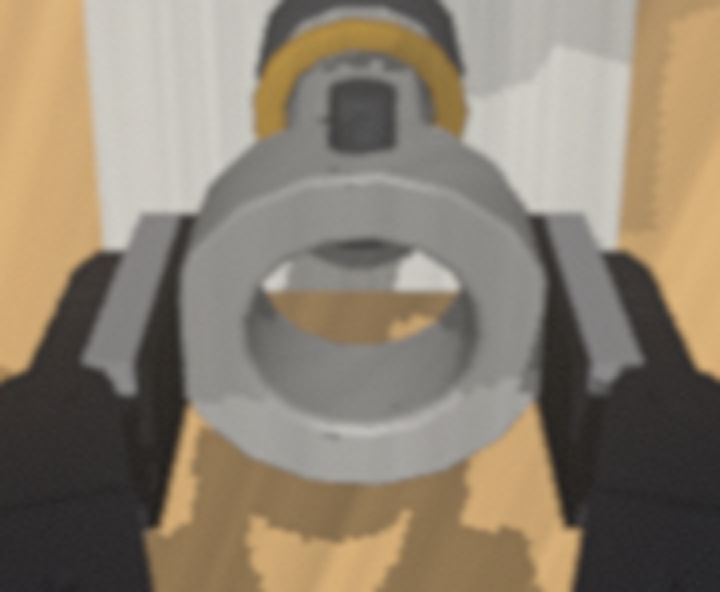

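View pics/ov_s.png

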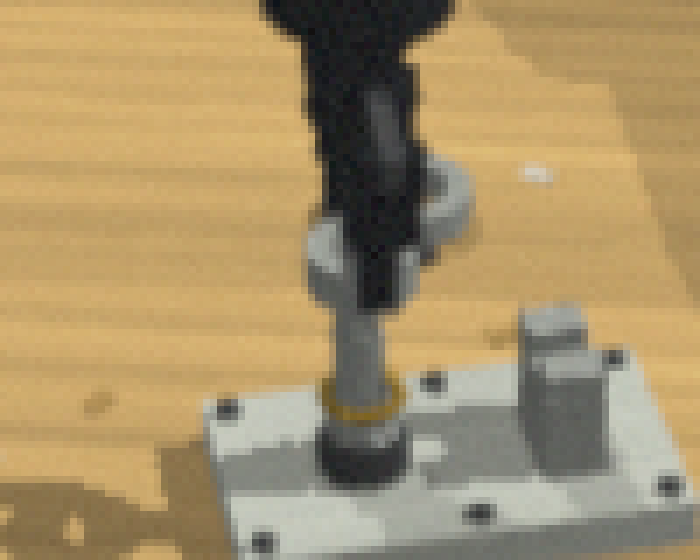

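The collar is level and centred over the shaft: screw column 362, washer 361 in the zoom. I'll lower it with a force guard.

```bash
python3 - <<'E'
from rig import r
from h import *
T=np.array([.5813,-.0189])
h=r.move_linear([*T,.0635],velocity=.04,until_force=8)
print(h,r.read_finger_gap(),r.read_position(),np.round(r.read_force(),1),np.round(r.read_ft_torque(),2),r.read_clock())
E
```

```text
False 0.0416291664916754 [ 0.58145138 -0.01892326  0.06374171] [-0.9  0.  -0.9] [0.01 0.02 0.02] 41.35
```

It slid on with almost no force. Next I'll press down onto the washer.

```bash
python3 - <<'E'
from rig import r
from h import *
T=np.array([.5813,-.0189])
for z in (.061,.059,.0575,.056):
    h=r.move_linear([*T,z],velocity=.02,until_force=25);r.pause(.15)
    print(z,h,round(r.read_finger_gap(),4),np.round(r.read_position(),4),np.round(r.read_force(),1))
print(r.read_clock())
d=r.get_image("wrist");np.save("fin.npy",d,allow_pickle=True);cv2.imwrite("pics/fin.png",cv2.resize(d["frame"][150:365,180:380,::-1],None,fx=3,fy=2.7,interpolation=cv2.INTER_CUBIC))
d=r.get_image("scene");f=proj(d,[[*T,.06]])[0].astype(int);save(d,"fin_s",(f[0]-50,f[1]-45,f[0]+50,f[1]+35),7)
E
```

```text
0.061 False 0.0422 [ 0.5815 -0.0189  0.0612] [0.8 0.1 1.1]
0.059 False 0.0414 [ 0.5815 -0.0189  0.0591] [0.6 0.  3.3]
0.0575 False 0.0415 [ 0.5814 -0.0189  0.0576] [ 2.  -1.2  4.1]
0.056 False 0.0418 [ 0.5814 -0.0189  0.0561] [ 0.9 -0.1  6.6]
42.975
```

View pics/fin.png

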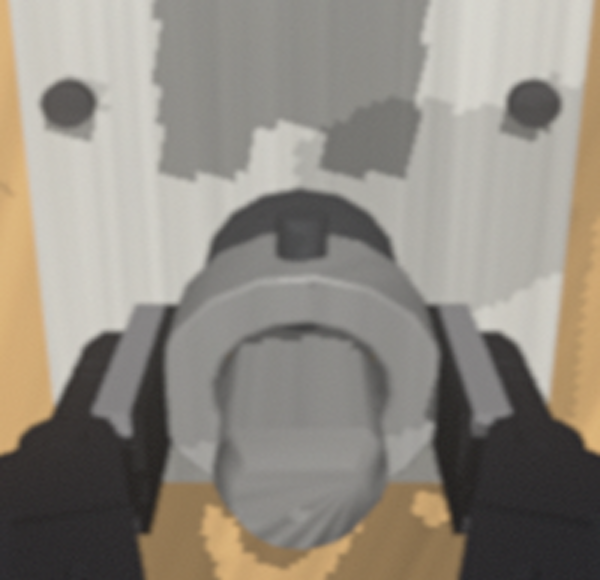

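View pics/fin_s.png

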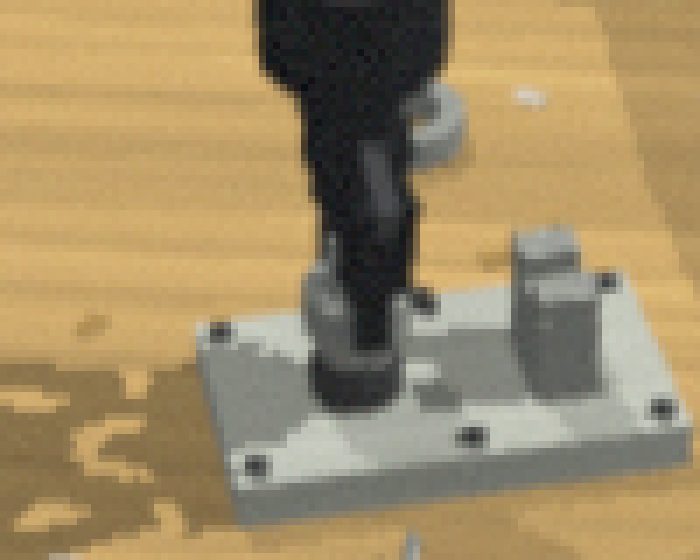

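Pressed about 5 mm: force rose from about 2 N at first contact to about 8 N net. The view shows the collar level on the shaft, screw over the flat and pointing at the block. I'll do a stillness check, then hand in.

```bash
python3 - <<'E'
from rig import r
import numpy as np
r.pause(.5);print(np.abs(r.read_joint_vel()).max(),r.read_finger_gap(),r.read_position(),r.read_force(),r.read_clock())
r.finish_job()
E
```

```text
0.08453327850962267 0.041817373146516915 [ 0.58143243 -0.01893938  0.05612298] [ 1.62723547 -0.36729477  5.36083113] 43.575
the job is handed in; nothing more can be done
```

I handed the job in at 43.6 s of the 72 s allowed; no verdict was reported.

- **Guide block:** It is seated in the pocket and let go. Contact came at the height I predicted for fully home, and its top corners matched the seated prediction to about 1 px. In the last scene view it still stood upright in the pocket.
- **Shaft:** I first judged from the pictures that the flat was along stand x, and that was about 19° off. Pinching at different angles gave gaps of 22.1, 21.4, 20.1 and then 19.0 mm, which found the flat. I turned it about 109° clockwise with the gap steady at 18.5–19.2 mm, and afterwards it looked aimed at the block.
- **Collar:** It slid onto the shaft with almost no force, screw over the flat and pointing at the block. It is still gripped (set to 80 N) and held down with the arm at rest.
- **Washer:** By arm height it is pressed about 5 mm. Net spring force read about 8 N during the press and nearer 7 N at the final check.

**Readings that disagreed:**
- The wrist camera read about 1 mm off along the jaw direction, so I corrected for that.
- The collar's grip gap was 42 mm rather than the 46 mm outside diameter. The pictures suggest flats on its sides, and I saw no clear tilt.
- I did not re-measure the bystanders, but the arm met no unexpected contact near any of them.

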